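# Stamp the request form on the writing slope

### The arm

A 6-joint arm with a two-finger parallel gripper is mounted at the origin on the work surface. World frame = base frame: x ahead of the robot, y to its left, z up, the work surface at z = 0. Lengths are in m, angles in degrees, forces in N, time in s.
With the tool pointing down it reaches from about 0.3 to 0.75 m from the base axis. Payload 8.5 kg.
Tool frame: the origin (TCP) lies between the finger pads; the fingertips stand 17 mm ahead of it and the grasp point (between the pads) lies 2 mm behind it; z points along the fingers, y is the direction in which the jaws open and shut (so a half turn about z gives the same grasp; the last joint's range is limited). The gripper opens to 85 mm and grips with 20 to 120 N. Pads are 22 mm wide; open, the fingers measure 114 mm over their backs; the gripper's body (76 mm by 85 mm) begins 54 mm behind the grasp point. The pads swing forward as they close: fully open they stand 13 mm farther back than shut.
Start: joints at [-85.445, 21.807, 74.336, -0, 83.858, -12.336], TCP at [0.16, -0.526, 0.248] pointing down, gripper open.
Joint ranges: [-178.18, 178.18], [-50.72, 133.34], [12.68, 142.11], [-81.47, 261.47], [9.98, 163.14], [-165.26, 165.26]. Speed limits (degrees/s): [136.94, 136.94, 180, 180, 180, 180].

### API

Orientations are given as a 3x3 rotation matrix whose columns are the frame's x, y, z axes.
In Python, from rig import readout, eyes, env gives the robot as it stands.
- The arm moves only by the tool arm_command, never from a script. Its argument "rows" is text: rows parted by semicolons, each of 7 numbers parted by spaces: the closure, from 0 (fully open) to 1 (shut), then the shift along the tool's x, y, z in mm, then the turn, a rotation vector about the tool's x, y, z in degrees. In form: grip dx dy dz rx ry rz; .... A call has 1 to 5 rows; each row shifts and turns the commanded pose from where the row before left it, along the tool's axes as they then stand; what a row does not reach is not made up. A row lasts 1/12 s, in which the tool goes at most 41.7 mm and 7.16 degrees, less where a joint would pass 70% of its speed; a pose out of reach is approached as far as the arm can. A call with a gripper value outside its range is refused whole. The fingers move at their own pace and stop on an object; "squeeze" is the grip in N (left out, the last holds). Time passes only in rows, so rows that do not move let the fingers close. It gives the time, the measured TCP pose, the force and the opening at its end, in the units of the state.
- readout.observe(): the state, without advancing time (a new reading comes with each control period).
- eyes.get_image(name): name is "scene" or "top"; returns the picture (384x512x3 uint8, red, green, blue); there is no depth.
- eyes.camera_model(name): a dict with "mtx" (3x3 intrinsics, pixels), "view" (4x4, takes a point from world to camera coordinates). Camera axes: x right, y up, looking along -z (the intrinsics and any distortion apply to the point x, -y, -z); pixel columns grow to the right and rows downward; lengths in m; the calibration is good to about 2 mm. A picture is of the moment at which its call begins. camera_model takes no time and is no camera call.
- env.close_job(): hands the job in, once; it reports no verdict.
The state is a dict: "time_s": time; "q": joint angles; "qvel": joint speeds; "joint_efforts": joint torques, N m; "position": TCP position; "tool_rot": TCP orientation; "ft_force": force on the tool from outside, world axes, zero at the start; "wrist_torque": the same for the moment, N m; "grip_width": finger opening in m.
Only numpy, scipy, OpenCV 4.12 (cv2) and the standard library are available. Lean on these libraries where they do the work, as an engineer would, in place of code of your own. Each camera call takes 0.05 s, during which the arm holds its last target. There are 200 camera calls.

### The job

Take the self-inking stamp out of its steel tray and stamp the request form on the sloping board: stand the stamp square and the right way up inside the empty outlined box at the form's lower edge, its front towards that edge, and push its head fully down to the stop; make no stray print anywhere else. Then stand the stamp upright in its tray again, and leave the slide box, the staining jar and the wooden hand stamp alone.

Things in the scene. Friction and masses are not known exactly. Their poses are not given: they have to be found in the camera images.
- stamp: Black plastic self-inking stamp, about 200 g, loose, upright in the tray. Origin: centre of the foot's underside; z up, y along its long side, -x its front (white index card on the head, white mark on the foot). Foot 46 (x) x 70 (y) x 16 mm high; grey core 30 x 60 mm above it; on that slides the head, an upright-sided block 36 (x) x 66 (y) mm, spanning z 38 to 104 mm at rest.
- stamp_base (a point): The stamp's origin again, same axes: centre of the underside of the foot. The head is best gripped across its 36 mm (along x), 75 to 90 mm above this point; the tool is then in line with z.
- stamp_front (a point): Middle of the front lower edge of the foot, 23 mm towards -x from the stamp's origin.
- stamp_head (a joint): How far the stamp's head is pushed down towards the foot, in m: 0 at rest (held up by a spring), 0.022 at the hard stop. It starts to move at about 4.5 N and needs about 14.5 N at the stop. It prints only near the stop (beyond about 16 mm).
- form_box (a point): Centre, at paper level, of the empty outlined box (64 mm along x, 92 mm along y, dark 2 mm outline) near the lower edge of the white form, 148 x 210 mm, fixed to the board; other ruled lines lie above it. x points up the slope, y to the left, z square out of the board. A ledge along the board's lower edge, 7 mm high, begins 50 mm from here along -x.
- board (a joint): Angle of the board above level, rad (it starts somewhere between 0.42 and 0.58). The board, 240 mm up the slope x 260 mm wide x 11 mm thick, is clamped and does not give when the stamp is pressed.
- slope: Base plate of the writing slope, 260 (x) x 300 (y) x 12 mm, fixed to the bench. Origin: centre of its underside, z up, x towards the board's high edge. The board's hinge line runs along y, 120 mm from the origin along -x and 18 mm up; at each side stand a steel quadrant bar and a clamp knob, within 155 mm of the centre line.
- tray: Shallow stainless tray, 130 (x) x 170 (y) mm outside, 16 mm high, walls and floor 3 mm thick, fixed to the bench, on the left or the right of the slope. Origin: centre of its underside. A stamp standing in it has its underside 3 mm above the tray's origin.
- slide_box: Bystander: flat box for microscope slides, 85 x 99 x 35 mm. Origin: centre of its underside.
- staining_jar: Bystander: round glass staining jar with lid, 66 mm across, 107 mm high. Origin: centre of its underside.
- wooden_stamp: Bystander: wooden hand stamp with turned round handle, foot 26 x 60 mm, 76 mm high. Origin: centre of its underside.
Mind the look-alikes: they are no part of the job. There is more than one size of the tray; the one meant has the size given above. Of the things that look like the stamp, take the one that is farthest to the robot's right at the start.

How it is judged (in metres and radians):
On the way:
1. the stamp stands in the box, square and the right way up, with its head pushed down to the stop (value of joint stamp_head above 0.0195 m and x of stamp_base in the frame of form_box between -0.012 and 0.012 m and y of stamp_base in the frame of form_box between -0.013 and 0.013 m and z of stamp_base in the frame of form_box between -0.005 and 0.005 m and x of stamp_front in the frame of form_box below -0.008 m and angle between the y axis of stamp_base and the y axis of form_box, either way round below 0.17 rad and angle between the z axis of stamp_base and the z axis of form_box, either way round below 0.08 rad), for 0.15 s.
At the end, for the whole second after the job is handed in: The form has been stamped inside its box; the stamp stands upright (within 3 degrees), still and let go on the floor of its steel tray (underside within 3 mm of the floor), its head sprung up (within 3 mm); the three bystanders stand upright within 20 mm of where they stood (x of stamp_base in the frame of tray between -0.05 and 0.05 m and y of stamp_base in the frame of tray between -0.07 and 0.07 m and z of stamp_base in the frame of tray below 0.006 m and angle between stamp_base's own z axis and vertical below 0.06 rad and value of joint stamp_head below 0.003 m and linear speed of stamp below 0.02 m/s and angular speed of stamp below 0.1 rad/s and angle between each of slide_box, staining_jar, wooden_stamp's own z axis and vertical below 0.1 rad); the robot touches nothing.
It fails at once if the stamp is pressed beyond 16 mm, so that it prints, away from the form's box (value of joint stamp_head above 0.016 m and not (x of stamp_base in the frame of form_box between -0.016 and 0.016 m and y of stamp_base in the frame of form_box between -0.017 and 0.017 m and z of stamp_base in the frame of form_box between -0.008 and 0.008 m)).
It fails at once if a bystander is pushed more than 20 mm (distance of any of slide_box, staining_jar, wooden_stamp from where it was at the start of the episode above 0.02 m).
It also fails if it takes over 51 s, if anything falls off the work surface, if the arm or the gripper's body presses on something with over 40 N, if the wrist force passes 120 N, or if a joint passes its speed limit or range.

## Working session

There is one attempt and no reset: what is moved stays moved. The work goes in short steps, Python scripts to look and compute and a tool call to move; the robot and the scene stay as the last step left them, time stands still between calls to the robot, and variables do not carry over. Pictures are saved under pics/ and viewed, about 8 in all and at most 12, crops included, and the job is handed in when it is done.

Besides the shell and the picture viewer there is one more tool, called after "Emit:" as a command line: name --argument value ..., lists and objects as JSON in quotes. arm_command: Moves the arm, as the interface text tells. Its arguments: {"type":"object","properties":{"rows":{"type":"string"},"squeeze":{"type":"number"}},"required":["rows"]}

```bash
ls; mkdir -p pics; cat > h.py <<'E'
import numpy as np, cv2
from rig import readout, eyes, env
def snap(n,f):
    im=eyes.get_image(n); cv2.imwrite('pics/'+f,im[:,:,::-1]); return im
def dist(n):
    m=eyes.camera_model(n); return m
E
python3 - <<'E'
from h import *
np.set_printoptions(precision=4,suppress=True)
for n in('scene','top'):
    snap(n,n+'0.png'); print(eyes.camera_model(n))
print(readout.observe())
a=cv2.imread('pics/scene0.png');b=cv2.imread('pics/top0.png')
E
```

```text
pics
{'mtx': array([[363.1067,   0.    , 255.4005],
       [  0.    , 363.1067, 192.8343],
       [  0.    ,   0.    ,   1.    ]]), 'view': array([[-0.2412,  0.9704,  0.013 ,  0.218 ],
       [-0.8065, -0.2078,  0.5534,  0.3324],
       [ 0.5398,  0.123 ,  0.8328, -1.397 ],
       [ 0.    ,  0.    ,  0.    ,  1.    ]])}
{'mtx': array([[465.8961,   0.    , 254.4624],
       [  0.    , 465.8961, 186.5614],
       [  0.    ,   0.    ,   1.    ]]), 'view': array([[ 0.0149, -0.9997,  0.0185, -0.1379],
       [ 0.9974,  0.0161,  0.0704, -0.4965],
       [-0.0706,  0.0174,  0.9973, -1.6437],
       [ 0.    ,  0.    ,  0.    ,  1.    ]])}
{'time_s': 0.1, 'q': array([-85.4444,  21.8368,  74.3797,   0.0015,  83.8564, -12.3382]), 'qvel': array([ 0.0483, -0.108 , -0.1291,  0.0153,  0.0569,  0.0182]), 'joint_efforts': array([  0.0033, -44.9224, -23.1657,  -0.0001,   0.0036,  -0.    ]), 'position': array([ 0.1598, -0.526 ,  0.2478]), 'tool_rot': array([[ 0.9568,  0.2906, -0.0001],
       [ 0.2906, -0.9568,  0.0013],
       [ 0.0003, -0.0012, -1.    ]]), 'ft_force': array([ 0.8623, -0.2017,  0.2734]), 'wrist_torque': array([0.0191, 0.0034, 0.0076]), 'grip_width': 0.08537630770286771}
```

View pics/scene0.png

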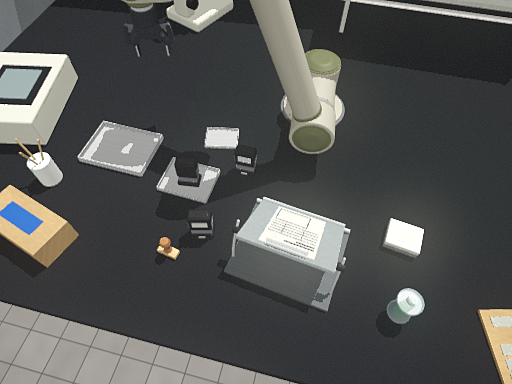

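View pics/top0.png

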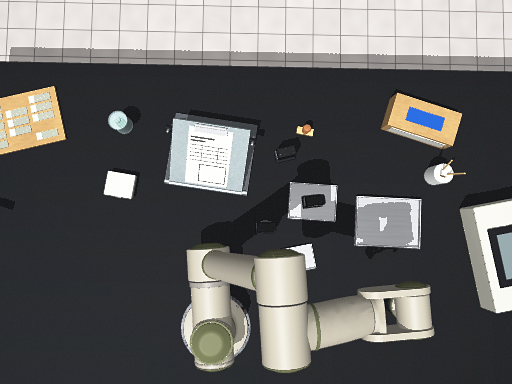

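Top view: stamp look-alikes at (314,201) in a tray, (286,153) and (265,226) on the bench. The one farthest to the robot's right is (314,201). Trays are at (313,201), about 48x37 px (fits 170x130 mm), and a larger one at (388,222). The wooden stamp is at (305,130), the jar at (119,121) and the slide box at (121,185). I'll check the choice in a close crop.

```bash
python3 - <<'E'
import cv2,numpy as np
a=cv2.imread('pics/scene0.png');b=cv2.imread('pics/top0.png')
def c(im,x,y,w,h,s,W=400,H=300):
    o=cv2.resize(im[y:y+h,x:x+w],None,fx=s,fy=s,interpolation=cv2.INTER_CUBIC)
    o=cv2.convertScaleAbs(o,alpha=1.0)
    z=np.zeros((H,W,3),np.uint8); z[:o.shape[0],:o.shape[1]]=o[:H,:W]; return z
# scale 5 -> 80x60 ; scale 4 -> 100x75 
r1=np.hstack([c(a,150,148,80,60,5),c(b,280,175,66,50,6)])
r2=np.hstack([c(a,250,195,80,60,5),c(b,180,120,66,50,6)*0+c(b,160,110,100,75,4)])
o=np.vstack([r1,r2])
o=np.clip(255*(o/255.)**0.6,0,255).astype(np.uint8)
cv2.imwrite('pics/crop1.png',o)
cv2.imwrite('pics/crop2.png',np.hstack([c(b,183,118,57,75,8,456,600)]))
E
```

```text
(no output)
```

View pics/crop1.png

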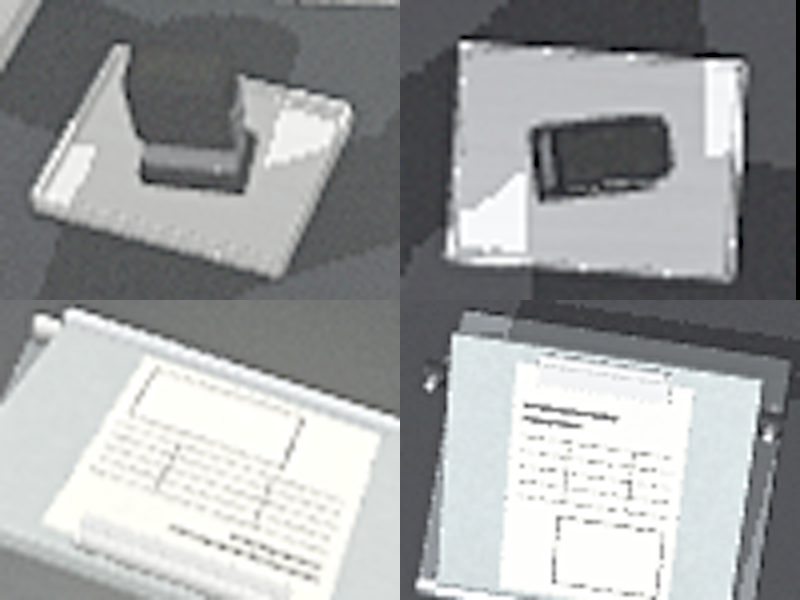

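View pics/crop2.png

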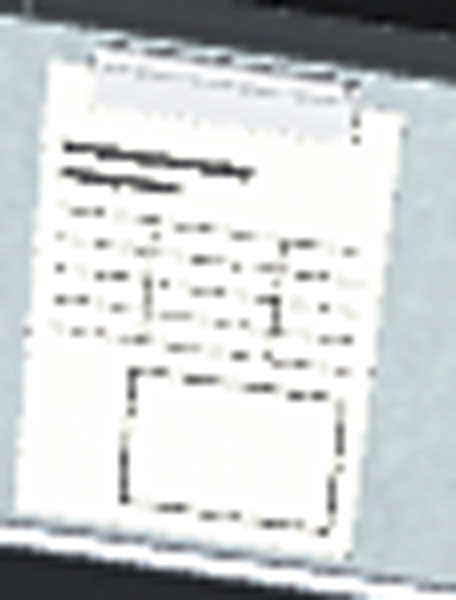

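The crop confirms the stamp in the 130x170 tray. White marks show on the robot-facing side in the top view (crop 610-650,195), so the front points towards the robot. That matches the low edge of the board. Fitting the poses from these corner pixels next.

```bash
cat >> h.py <<'E'
from scipy.optimize import least_squares
from scipy.spatial.transform import Rotation as Ro
np.set_printoptions(precision=4,suppress=True)
CM={n:eyes.camera_model(n) for n in('scene','top')}
def proj(n,P):
    m=CM[n]; P=np.atleast_2d(P); c=P@m['view'][:3,:3].T+m['view'][:3,3]; c=c*[1,-1,-1]
    u=c@m['mtx'].T; return u[:,:2]/u[:,2:]
def px(pts,s,ox,oy,px0=0,py0=0): return (np.array(pts,float)-[px0,py0]+.5)/s-.5+[ox,oy]
E
python3 - <<'E'
from h import *
S=lambda p:px(p,5,150,148); T=lambda p:px(p,6,280,175,400,0)
# tray: order (+x+y)(+x-y)(-x-y)(-x+y)
tt=T([(460,40),(747,58),(738,280),(447,262)]); ts=S([(33,207),(278,277)]); # scene: camera sees +x side nearest bottom
ts4=S([(278,277),(33,207),(120,43),(352,103)])
C=np.array([[1,1],[1,-1],[-1,-1],[-1,1]])
def tray(v,z=.016):
    R=Ro.from_euler('z',v[2]).as_matrix()
    return np.c_[C*[.065,.085],np.full(4,z)]@R.T+[v[0],v[1],0]
f=lambda v:np.r_[proj('top',tray(v))-tt,proj('scene',tray(v))-ts4].ravel()
r=least_squares(f,[.5,-.3,0]);print('tray',r.x,'\n',r.fun.reshape(-1,2))
# stamp
def st(v,pts):
    return np.array(pts)@Ro.from_euler('z',v[2]).as_matrix().T+[v[0],v[1],.003]
Ph=[(.018,.033,.104),(.018,-.033,.104),(-.018,-.033,.104)]; th=T([(557,125),(668,117),(672,172)])
Ps=[(.023,-.035,0),(.023,.035,0),(.018,-.033,.038),(.018,.033,.038)]; ss=S([(143,182),(247,192),(143,140),(237,150)])
f=lambda v:np.r_[proj('top',st(v,Ph))-th,proj('scene',st(v,Ps))-ss].ravel()
r=least_squares(f,[.5,-.3,0]);print('stamp',r.x,'\n',r.fun.reshape(-1,2))
# form: v=x,y,z,yaw,tilt,fx,fy(form centre rel. box)
T2=lambda p:px(p,8,183,118); S2=lambda p:px(p,5,250,195,0,300)
tb=T2([(133,371),(342,396),(325,532),(122,503)]); sb=S2([(303-18,468),(132,415),(152,370),(303,418)])
tf=T2([(50,60),(403,113),(350,558),(15,512)]); sf=S2([(43,525),(145,353),(383,432)])
def fr(v,P): return np.array(P)@(Ro.from_euler('ZY',[v[3],-v[4]]).as_matrix()).T+v[:3]
def f(v):
    B=fr(v,np.c_[C*[.031,.045],np.zeros(4)]); F=fr(v,np.c_[C*[.105,.074]+v[5:7],np.zeros(4)])
    return np.r_[proj('top',B)-tb,proj('scene',B)-sb,proj('top',F)-tf,proj('scene',F[[1,2,3]])-sf].ravel()
r=least_squares(f,[.55,.05,.05,0,.5,.05,0],loss='soft_l1');print('form',r.x);print(f(r.x).reshape(-1,2))
print(np.sqrt(np.diag(np.linalg.inv(r.jac.T@r.jac)))*.5)
E
```

```text
tray [ 0.4508 -0.3374 -0.0517] 
 [[ 0.0494 -0.0807]
 [-0.5564  0.1324]
 [-1.0191 -0.612 ]
 [-0.0136 -0.792 ]
 [ 0.4099 -2.1545]
 [-0.3971 -1.5947]
 [-1.0119  0.993 ]
 [-0.1131  1.0167]]
stamp [ 0.4478 -0.3348  0.1312] 
 [[-0.813   1.0882]
 [-0.0003  0.1776]
 [ 0.6777  1.5812]
 [-0.2042  0.5488]
 [ 0.1725  0.6904]
 [-1.1921  0.8862]
 [ 0.4711  0.9322]]
form [ 0.5376  0.0214  0.0595 -0.1266  0.5326  0.0603  0.0173]
[[ 0.0308 -0.0166]
 [-0.2669  0.5685]
 [ 0.0432 -0.4649]
 [ 0.0249 -0.4801]
 [-0.4669 -0.2624]
 [-0.1041  0.0437]
 [ 1.1808 -0.1485]
 [-0.2189 -0.1191]
 [-0.2359  0.1662]
 [-0.2477 -0.0923]
 [-0.181   0.2064]
 [ 0.083  -0.0061]
 [-0.2054  0.1231]
 [ 0.0301  0.1306]
 [-0.4128  0.0383]]
[0.0008 0.0006 0.0014 0.005  0.0083 0.0012 0.0009]
```

Emit:
arm_command --rows "0 0 0 0 0 0 -7; 0 0 0 0 0 0 -7; 0 0 0 0 0 0 -7; 0 0 0 0 0 0 -7; 0 0 0 0 0 0 -7" --squeeze 70

```text
time_s: 0.52
position: [0.1598, -0.5261, 0.2479]
tool_rot: [[0.612, 0.791, -0.0], [0.791, -0.612, 0.001], [0.001, -0.001, -1.0]]
ft_force: [-0.0, 0.1, 0.8]
grip_width: 0.0855
```

Emit:
arm_command --rows "0 0 0 0 0 0 -7; 0 0 0 0 0 0 -7; 0 0 0 0 0 0 -7; 0 0 0 0 0 0 -7; 0 0 0 0 0 0 -7"

```text
time_s: 0.93
position: [0.1598, -0.5261, 0.2479]
tool_rot: [[0.048, 0.999, -0.0], [0.999, -0.048, 0.001], [0.001, -0.0, -1.0]]
ft_force: [0.1, 0.5, -0.5]
grip_width: 0.0856
```

Emit:
arm_command --rows "0 0 0 0 0 0 -6; 0 0 0 0 0 0 -4.6; 0 12 25 0 0 0 0; 0 12 25 0 0 0 0; 0 12 25 0 0 0 0"

```text
time_s: 1.35
position: [0.23, -0.4801, 0.2479]
tool_rot: [[-0.129, 0.992, -0.0], [0.992, 0.129, 0.001], [0.001, -0.0, -1.0]]
ft_force: [0.4, -0.8, 0.1]
grip_width: 0.0856
```

Emit:
arm_command --rows "0 12 25 0 0 0 0; 0 12 25 0 0 0 0; 0 12 25 0 0 0 0; 0 12 25 0 0 0 0; 0 12 25 0 0 0 0"

```text
time_s: 1.77
position: [0.3465, -0.404, 0.2481]
tool_rot: [[-0.13, 0.991, -0.0], [0.991, 0.13, 0.001], [0.001, -0.0, -1.0]]
ft_force: [-0.5, -0.4, 0.4]
grip_width: 0.0853
```

```bash
cat >> h.py <<'E'
def togo(p,Rt):
    s=readout.observe(); R=s['tool_rot']
    print('t',s['time_s'],'pos',s['position'],'F',s['ft_force'],'w',s['grip_width'],'q',s['q'].round(1))
    print('shift mm',1e3*R.T@(np.array(p)-s['position']),'turn',np.degrees(Ro.from_matrix(R.T@Rt).as_rotvec()))
def tool(Rs): # stamp axes -> tool axes
    return np.c_[Rs[:,1],Rs[:,0],-Rs[:,2]]
RS=Ro.from_euler('z',.131).as_matrix()
PS=np.array([.448,-.335,.003])
E
python3 - <<'E'
from h import *
togo(PS+[0,0,.200],tool(RS))
E
```

```text
t 1.7667 pos [ 0.3465 -0.404   0.2481] F [-0.5065 -0.3674  0.4144] w 0.08530506831216118 q [-62.1  20.   77.1   0.   82.9 -69.6]
shift mm [ 55.1135 109.5846  45.0729] turn [-0.014  -0.0387 -0.0179]
```

Emit:
arm_command --rows "0 13.8 27.4 0 0 0 0; 0 13.8 27.4 0 0 0 0; 0 13.8 27.4 0 0 0 0; 0 13.7 27.4 0 0 0 0; 0 0 0 35 0 0 0"

```text
time_s: 2.18
position: [0.452, -0.3349, 0.218]
tool_rot: [[-0.135, 0.991, 0.009], [0.991, 0.135, -0.008], [-0.009, 0.008, -1.0]]
ft_force: [0.8, -0.1, -0.3]
grip_width: 0.0856
```

Emit:
arm_command --rows "0 0 0 35 0 0 0; 0 0 0 25 0 0 0; 0 0 0 0 0 0 0"

```text
time_s: 2.43
position: [0.4456, -0.3341, 0.1484]
tool_rot: [[-0.131, 0.991, -0.007], [0.991, 0.131, 0.008], [0.008, -0.006, -1.0]]
ft_force: [0.2, 0.4, -0.5]
grip_width: 0.0852
```

```bash
python3 - <<'E'
from h import *
togo(PS+[0,0,.080],tool(RS))
a=snap('scene','s1.png');b=snap('top','t1.png')
f=lambda im,x,y,w,h,s:cv2.resize(im[y:y+h,x:x+w,::-1],None,fx=s,fy=s,interpolation=cv2.INTER_CUBIC)
o=np.hstack([f(a,152,118,66,83,6),f(b,280,165,66,83,6)]); o=(255*(o/255.)**.5).astype(np.uint8)
cv2.imwrite('pics/c3.png',o)
print(proj('scene',[readout.observe()['position']]),proj('top',[readout.observe()['position']]))
E
```

```text
t 2.4333 pos [ 0.4456 -0.3341  0.1484] F [ 0.2434  0.4386 -0.5053] w 0.08524101219212185 q [-49.   27.9  81.9  -0.   70.8 -56.6]
shift mm [-1.7424  2.6695 65.3451] turn [-0.3186 -0.4793  0.0017]
[[182.6993 149.8012]] [[317.7955 200.3274]]
```

View pics/c3.png

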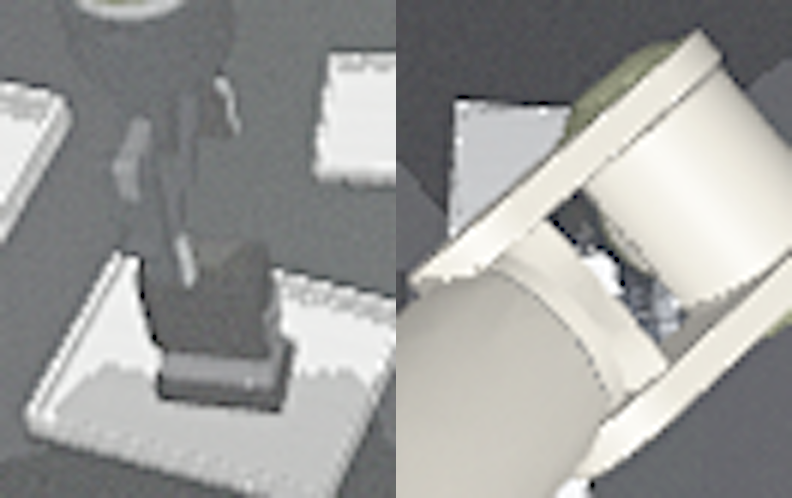

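The scene view shows the open fingers straddling the head (near finger tip at crop 185,285, head spanning 143-275). The stamp is unmoved. I'll descend and grip.

Emit:
arm_command --rows "0 -0.8 1.5 20 -0.3 -0.5 0; 0 -0.8 1 20 0 0 0; 0 0 0 15 0 0 0; 0 0 0 10 0 0 0; 0 0 0 0 0 0 0"

```text
time_s: 2.95
position: [0.45, -0.3379, 0.0882]
tool_rot: [[-0.13, 0.991, 0.006], [0.991, 0.13, -0.008], [-0.008, 0.005, -1.0]]
ft_force: [-0.4, 0.3, -0.8]
grip_width: 0.0855
```

Emit:
arm_command --rows "1 0 0 0 0 0 0; 1 0 0 0 0 0 0; 1 0 0 0 0 0 0; 1 0 0 0 0 0 0; 1 0 0 0 0 0 0"

```text
time_s: 3.37
position: [0.4502, -0.338, 0.0892]
tool_rot: [[-0.13, 0.991, 0.007], [0.991, 0.13, -0.009], [-0.01, 0.006, -1.0]]
ft_force: [-0.3, 0.2, 4.3]
grip_width: 0.035
```

Emit:
arm_command --rows "1 0 0 0 0 0 0; 1 0 0 0 0 0 0; 1 0 0 0 0 0 0; 1 0 0 0 0 0 0; 1 0 0 0 0 0 0"

```text
time_s: 3.78
position: [0.4503, -0.3379, 0.0886]
tool_rot: [[-0.13, 0.991, 0.007], [0.991, 0.13, -0.009], [-0.009, 0.006, -1.0]]
ft_force: [0.2, -0.5, 4.3]
grip_width: 0.0351
```

```bash
python3 - <<'E'
from h import *
togo(PS+[0,0,.080],tool(RS))
E
```

```text
t 3.7833 pos [ 0.4503 -0.3379  0.0886] F [ 0.1766 -0.4636  4.3039] w 0.03510767631439004 q [-48.9  32.2  85.7  -0.   61.4 -56.4]
shift mm [ 3.2609 -1.8819  5.5178] turn [ 0.3325  0.5443 -0.0151]
```

Gripped (opening 35 mm). Lifting, then carrying over to above the board.

Emit:
arm_command --rows "1 0 0 -10 0 0 0; 1 0 0 -25 0 0 0; 1 0 0 -35 0 0 0; 1 0 0 -35 0 0 0; 1 0 0 -35 0 0 0"

```text
time_s: 4.2
position: [0.4486, -0.3358, 0.2297]
tool_rot: [[-0.13, 0.991, 0.005], [0.991, 0.13, -0.006], [-0.007, 0.004, -1.0]]
ft_force: [1.0, -1.2, -1.7]
grip_width: 0.0354
```

```bash
cat >> h.py <<'E'
PF=np.array([.5376,.0214,.0595]); RF=Ro.from_euler('ZY',[-.1266,-.5326]).as_matrix()
def over(h,x=0,y=0): # tool pos for stamp base h above box (box frame offset x,y)
    return PF+RF@np.array([x,y-.0033,h+.0856])
E
python3 - <<'E'
from h import *
print(over(.08),tool(RF))
togo(over(.08),tool(RF))
E
```

```text
[0.4538 0.0287 0.2022] [[ 0.1263  0.8546  0.5037]
 [ 0.992  -0.1088 -0.0641]
 [ 0.      0.5078 -0.8615]]
t 4.2 pos [ 0.4486 -0.3358  0.2297] F [ 1.0294 -1.1997 -1.7378] w 0.03539455890348326 q [-48.9  23.5  74.8  -0.   81.3 -56.4]
shift mm [360.9717  52.6137  25.3764] turn [-30.0731  -3.5873  14.4852]
```

Emit:
arm_command --rows "1 20 3 -5 0 0 0; 1 36 5 0 0 0 0; 1 36 5 0 0 0 0; 1 36 5 0 0 0 0; 1 36 5 0 0 0 0"

```text
time_s: 4.62
position: [0.4496, -0.169, 0.2319]
tool_rot: [[-0.13, 0.992, 0.005], [0.992, 0.13, -0.007], [-0.007, 0.004, -1.0]]
ft_force: [0.5, 0.4, -2.1]
grip_width: 0.0351
```

Emit:
arm_command --rows "1 36 5 0 0 0 0; 1 36 5 0 0 0 0; 1 36 5 0 0 0 0; 1 36 5 0 0 0 0; 1 30 5 0 0 0 0"

```text
time_s: 5.03
position: [0.4514, 0.0072, 0.2306]
tool_rot: [[-0.131, 0.991, 0.005], [0.991, 0.131, -0.007], [-0.008, 0.004, -1.0]]
ft_force: [1.5, -0.2, -0.8]
grip_width: 0.0354
```

Emit:
arm_command --rows "1 15 2 0 0 0 0; 1 0 0 0 -4 -0.5 2; 1 0 0 0 -6 -0.7 2.9; 1 0 0 0 -6 -0.7 2.9; 1 0 0 0 -6 -0.7 2.9"

```text
time_s: 5.45
position: [0.4521, 0.0202, 0.2306]
tool_rot: [[0.062, 0.921, 0.385], [0.998, -0.051, -0.038], [-0.016, 0.386, -0.922]]
ft_force: [0.9, -0.4, -1.8]
grip_width: 0.0351
```

Emit:
arm_command --rows "1 0 0 0 -5 -0.6 2.5; 1 0 0 0 -3 -0.3 1.3; 1 0 0 0 0 0 0; 1 0 0 0 0 0 0"

```text
time_s: 5.78
position: [0.452, 0.0201, 0.2304]
tool_rot: [[0.125, 0.856, 0.502], [0.992, -0.107, -0.064], [-0.001, 0.506, -0.863]]
ft_force: [0.2, -0.1, -0.7]
grip_width: 0.0349
```

```bash
python3 - <<'E'
from h import *
togo(over(.08),tool(RF))
E
```

```text
t 5.7833 pos [0.452  0.0201 0.2304] F [ 0.1686 -0.0863 -0.7396] w 0.03493213548166157 q [-14.5   2.8 109.5   6.   37.6 -11.1]
shift mm [  8.7785 -13.7065  24.6378] turn [-0.1313  0.0242  0.086 ]
```

Emit:
arm_command --rows "1 4.4 -7 10 -0.1 0 0.1; 1 4.4 -6.7 20 0 0 0; 1 0 0 20 0 0 0; 1 0 0 15 0 0 0; 1 0 0 0 0 0 0"

```text
time_s: 6.2
position: [0.4756, 0.0258, 0.1655]
tool_rot: [[0.127, 0.856, 0.501], [0.992, -0.11, -0.064], [-0.0, 0.505, -0.863]]
ft_force: [-0.1, 0.2, -2.5]
grip_width: 0.0351
```

```bash
python3 - <<'E'
from h import *
togo(over(0),tool(RF))
a=snap('scene','s2.png');b=snap('top','t2.png')
f=lambda im,x,y,w,h,s:cv2.resize(im[y:y+h,x:x+w,::-1],None,fx=s,fy=s,interpolation=cv2.INTER_CUBIC)
o=np.hstack([f(a,235,160,100,120,5),f(b,160,140,60,120,5)])
o=(255*(o/255.)**.6).astype(np.uint8)
cv2.imwrite('pics/c4.png',o)
# predicted foot/head corners
s=readout.observe(); R=s['tool_rot']; RSn=np.c_[R[:,1],R[:,0],-R[:,2]]
o_=s['position']+R@[.0033,0,.0856]
P=np.array([(.023,.035,0),(.023,-.035,0),(.023,.035,.016),(.023,-.035,.016),(.018,.033,.104),(.018,-.033,.104)])
print(((proj('scene',P@RSn.T+o_)-[235,160]+.5)*5-.5).round(0))
print(((proj('scene',PF+np.array([[.032,.046,0],[.032,-.046,0],[-.032,-.046,0],[-.032,.046,0]])@RF.T)-[235,160]+.5)*5-.5).round(0))
E
```

```text
t 6.2 pos [0.4756 0.0258 0.1655] F [-0.1449  0.1831 -2.4734] w 0.035140661774087895 q [-12.6  11.5 113.    6.2  25.4 -10.2]
shift mm [ 0.1915 -0.249  37.1834] turn [-0.1816  0.018  -0.0305]
[[361. 272.]
 [241. 232.]
 [368. 247.]
 [248. 207.]
 [409. 102.]
 [291.  65.]]
[[359. 343.]
 [204. 290.]
 [232. 243.]
 [379. 292.]]
```

View pics/c4.png

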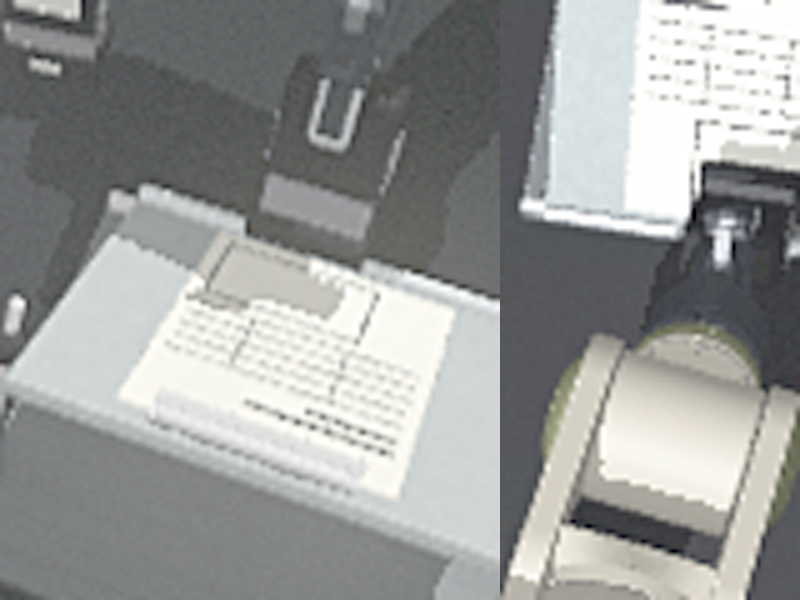

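The scene crop shows the stamp over the box: grey core at (262-375,175-240), box corners at (357,345) and (378,292), as predicted. I'll check the predicted head bottom edge and foot against the picture to refine the in-hand offset.

```bash
python3 - <<'E'
from h import *
s=readout.observe(); R=s['tool_rot']; RSn=np.c_[R[:,1],R[:,0],-R[:,2]]
o_=s['position']+R@[.0033,0,.0856]
P=np.array([(.018,.033,.038),(.018,-.033,.038),(.015,.030,.016),(.015,-.030,.016),(.023,-.035,.016),(.023,.035,.016),(.023,-.035,0),(.023,.035,0)])
q=proj('scene',P@RSn.T+o_); print(((q-[235,160]+.5)*5-.5).round(0))
im=cv2.imread('pics/s2.png')
o=cv2.resize(im[190:220,275:320],None,fx=16,fy=16,interpolation=cv2.INTER_CUBIC); o=(255*(o/255.)**.45).astype(np.uint8)
for p in (q-[275,190]+.5)*16-.5: cv2.circle(o,tuple(int(v) for v in p),3,(0,0,255),-1)
cv2.imwrite('pics/c5.png',o)
E
```

```text
[[377. 208.]
 [263. 171.]
 [362. 238.]
 [260. 205.]
 [248. 207.]
 [368. 247.]
 [241. 232.]
 [361. 272.]]
```

View pics/c5.png

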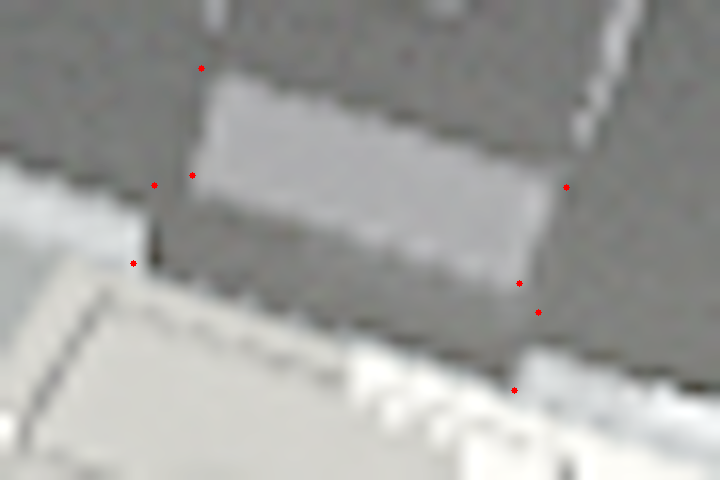

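Overlay agrees within about 1 px (3 mm), so I'll lower to near contact.

Emit:
arm_command --rows "1 0 0 12 -0.1 0 0; 1 0 0 12 0 0 0; 1 0 0 6 0 0 0; 1 0 0 2 0 0 0; 1 0 0 0 0 0 0"

```text
time_s: 6.72
position: [0.4912, 0.0238, 0.1404]
tool_rot: [[0.127, 0.853, 0.507], [0.992, -0.109, -0.065], [-0.0, 0.511, -0.86]]
ft_force: [0.1, 0.9, -2.7]
grip_width: 0.0349
```

Emit:
arm_command --rows "1 0 0 3 0 0 0; 1 0 0 0 0 0 0"

```text
time_s: 6.88
position: [0.4928, 0.0236, 0.1378]
tool_rot: [[0.128, 0.852, 0.507], [0.992, -0.109, -0.065], [-0.0, 0.512, -0.859]]
ft_force: [0.1, 0.0, -2.0]
grip_width: 0.0351
```

Emit:
arm_command --rows "1 0 0 3 0 0 0; 1 0 0 0 0 0 0"

```text
time_s: 7.05
position: [0.4942, 0.0234, 0.1349]
tool_rot: [[0.128, 0.852, 0.507], [0.992, -0.11, -0.065], [-0.0, 0.511, -0.859]]
ft_force: [-0.3, 0.2, -1.8]
grip_width: 0.0348
```

Emit:
arm_command --rows "1 0 0 3 0 0 0; 1 0 0 0 0 0 0"

```text
time_s: 7.22
position: [0.4958, 0.0233, 0.1323]
tool_rot: [[0.127, 0.852, 0.507], [0.992, -0.109, -0.065], [-0.0, 0.511, -0.859]]
ft_force: [-2.0, 1.9, 3.2]
grip_width: 0.0348
```

```bash
python3 - <<'E'
from h import *
togo(over(0),tool(RF))
E
```

```text
t 7.2167 pos [0.4958 0.0233 0.1323] F [-1.9933  1.8854  3.1857] w 0.03476773938035989 q [-12.3  16.8 113.4   7.6  19.3 -11.5]
shift mm [ 0.0664 -0.9912 -1.6901] turn [ 0.2367  0.041  -0.0569]
```

Contact felt at about 1.5 mm past the estimate. Pressing.

Emit:
arm_command --rows "1 0 0 5 0 0 0; 1 0 0 5 0 0 0; 1 0 0 4 0 0 0; 1 0 0 3 0 0 0; 1 0 0 0 0 0 0"

```text
time_s: 7.63
position: [0.5043, 0.0225, 0.1177]
tool_rot: [[0.127, 0.852, 0.507], [0.992, -0.109, -0.065], [-0.0, 0.511, -0.859]]
ft_force: [-8.5, 3.3, 9.8]
grip_width: 0.0354
```

Emit:
arm_command --rows "1 0 0 2 0 0 0; 1 0 0 1 0 0 0; 1 0 0 0 0 0 0"

```text
time_s: 7.88
position: [0.5056, 0.0223, 0.1155]
tool_rot: [[0.127, 0.852, 0.507], [0.992, -0.109, -0.065], [-0.0, 0.512, -0.859]]
ft_force: [-8.8, 3.4, 9.9]
grip_width: 0.035
```

```bash
python3 - <<'E'
from h import *
togo(over(0),tool(RF)); s=readout.observe(); print(s['tool_rot'].T@s['ft_force'])
E
```

```text
t 7.8833 pos [0.5056 0.0223 0.1155] F [-8.7931  3.4165  9.9259] w 0.03504330317720618 q [-12.1  19.6 113.3   8.6  16.7 -12.3]
shift mm [ -0.1792  -0.9063 -21.2212] turn [ 0.2568  0.027  -0.0369]
[  2.2709  -2.7883 -13.213 ]
```

Emit:
arm_command --rows "1 0 0 1 0 0 0; 1 0 0 1 0 0 0; 1 0 0 1 0 0 0; 1 0 0 0 0 0 0" --squeeze 110

```text
time_s: 8.22
position: [0.5061, 0.0226, 0.1144]
tool_rot: [[0.126, 0.851, 0.509], [0.992, -0.108, -0.065], [-0.0, 0.513, -0.858]]
ft_force: [-27.3, 6.5, 33.7]
grip_width: 0.035
```

Emit:
arm_command --rows "1 0 0 1 0 0 0; 1 0 0 1 0 0 0; 1 0 0 0 0 0 0"

```text
time_s: 8.47
position: [0.5062, 0.0228, 0.114]
tool_rot: [[0.126, 0.851, 0.51], [0.992, -0.108, -0.065], [-0.0, 0.514, -0.858]]
ft_force: [-47.4, 6.7, 59.3]
grip_width: 0.0352
```

```bash
python3 - <<'E'
from h import *
togo(over(0),tool(RF)); s=readout.observe(); print(s['tool_rot'].T@s['ft_force'])
E
```

```text
t 8.4667 pos [0.5062 0.0228 0.114 ] F [-47.3871   6.71    59.3221] w 0.03515802925177378 q [-12.   19.8 113.4   8.8  16.1 -12.6]
shift mm [ -0.7016  -0.5202 -22.7446] turn [0.4382 0.0136 0.0172]
[  0.6584 -10.5272 -75.4879]
```

The hard stop was reached clearly: force rose from 15 to 75 N over 1 mm of travel, and it held. I'll ease off and take a check picture.

Emit:
arm_command --rows "1 0 0 -2 0 0 0; 1 0 0 -1.5 0 0 0; 1 0 0 0 0 0 0"

```text
time_s: 8.72
position: [0.506, 0.0223, 0.1148]
tool_rot: [[0.127, 0.852, 0.508], [0.992, -0.109, -0.065], [-0.0, 0.512, -0.859]]
ft_force: [-11.8, 5.2, 14.8]
grip_width: 0.0347
```

```bash
python3 - <<'E'
from h import *
togo(over(0),tool(RF)); s=readout.observe(); print(s['tool_rot'].T@s['ft_force'])
snap('scene','s3.png')
P=np.array([(.023,-.035,.016),(.023,.035,.016),(.023,-.035,0),(.023,.035,0)])
q=proj('scene',P@RF.T+PF)
B=proj('scene',PF+np.array([[.032,.046,0],[.032,-.046,0],[-.032,-.046,0],[-.032,.046,0]])@RF.T)
im=cv2.imread('pics/s3.png')
o=cv2.resize(im[195:240,265:325],None,fx=12,fy=12,interpolation=cv2.INTER_CUBIC); o=(255*(o/255.)**.5).astype(np.uint8)
for A,c in((q,(0,0,255)),(B,(0,200,0))):
  for p in (A-[265,195]+.5)*12-.5: cv2.circle(o,tuple(int(v) for v in p),3,c,-1)
cv2.imwrite('pics/c6.png',o)
E
```

```text
t 8.7167 pos [0.506  0.0223 0.1148] F [-11.7818   5.1793  14.8164] w 0.03467186600379529 q [-12.1  19.7 113.3   8.6  16.5 -12.4]
shift mm [ -0.2436  -0.8853 -21.9645] turn [ 0.2935  0.0259 -0.0323]
[  3.6399  -3.0132 -19.0482]
```

View pics/c6.png

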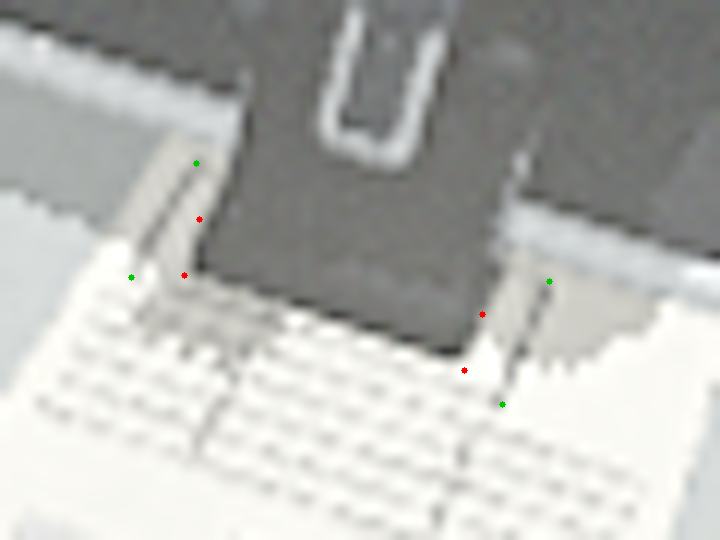

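The foot sits inside the box. Its corners are about 13.5 and 14 mm from the two side lines and about 15 mm from the upper line, so it is centred in y and about 4-6 mm low in x, within tolerance. I'll lift off and look at the print.

Emit:
arm_command --rows "1 0 0 -6 0 0 0; 1 0 0 -8 0 0 0; 1 0 0 -10 0 0 0; 1 0 0 -25 0 0 0; 1 0 0 -30 0 0 0"

```text
time_s: 9.18
position: [0.4659, 0.0269, 0.1813]
tool_rot: [[0.128, 0.854, 0.504], [0.992, -0.11, -0.065], [-0.0, 0.509, -0.861]]
ft_force: [0.6, 0.7, -1.1]
grip_width: 0.0347
```

Emit:
arm_command --rows "1 0 0 -30 0 0 0; 1 0 0 -25 0 0 0; 1 0 0 0 0 0 0"

```text
time_s: 9.43
position: [0.4382, 0.0308, 0.2327]
tool_rot: [[0.127, 0.849, 0.513], [0.992, -0.108, -0.067], [-0.001, 0.517, -0.856]]
ft_force: [0.9, 0.2, -1.0]
grip_width: 0.0346
```

```bash
python3 - <<'E'
from h import *
PT=np.array([.4508,-.3374,.0886]); 
togo([.4508,-.3374,.23],tool(RS))
snap('scene','s4.png')
B=proj('scene',PF+np.array([[.032,.046,0],[.032,-.046,0],[-.032,-.046,0],[-.032,.046,0]])@RF.T)
im=cv2.imread('pics/s4.png')
o=cv2.resize(im[165:240,245:345],None,fx=8,fy=8,interpolation=cv2.INTER_CUBIC); o=(255*(o/255.)**.7).astype(np.uint8)
for p in (B-[245,165]+.5)*8-.5: cv2.circle(o,tuple(int(v) for v in p),2,(0,200,0),-1)
cv2.imwrite('pics/c7.png',o)
E
```

```text
t 9.4333 pos [0.4382 0.0308 0.2327] F [ 0.8712  0.2211 -1.0428] w 0.03463332738951485 q [-13.2   1.1 111.2   5.   36.8  -9.1]
shift mm [-363.5768   49.2014   33.3012] turn [ 30.9395   4.0759 -14.4355]
```

View pics/c7.png

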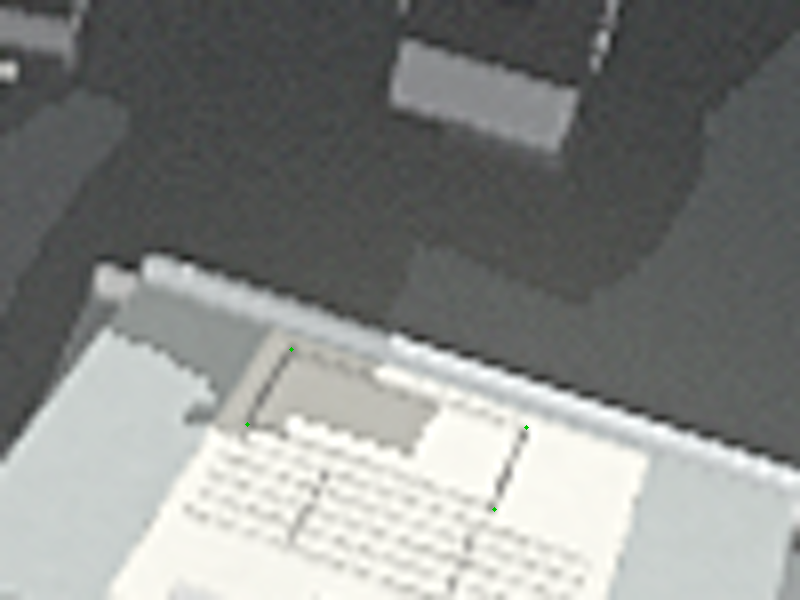

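No print is drawn in the picture, so only the geometry and force count here. Both show a full press inside the box. Now untilting and returning to the tray.

Emit:
arm_command --rows "1 0 0 0 3 0.4 -1.4; 1 0 0 0 6 0.8 -2.8; 1 0 0 0 6 0.8 -2.8; 1 0 0 0 6 0.8 -2.8; 1 0 0 0 6 0.8 -2.8"

```text
time_s: 9.9
position: [0.4392, 0.0303, 0.2278]
tool_rot: [[-0.1, 0.993, 0.057], [0.995, 0.1, 0.002], [-0.004, 0.057, -0.998]]
ft_force: [0.5, 0.0, -2.1]
grip_width: 0.0345
```

Emit:
arm_command --rows "1 0 0 0 3.9 0.5 -1.8; 1 0 0 0 0 0 0; 1 0 0 0 0 0 0"

```text
time_s: 10.15
position: [0.4392, 0.0306, 0.2272]
tool_rot: [[-0.129, 0.992, -0.006], [0.992, 0.129, 0.003], [0.004, -0.006, -1.0]]
ft_force: [-0.0, 0.5, -1.9]
grip_width: 0.035
```

```bash
python3 - <<'E'
from h import *
togo([.4508,-.3374,.23],tool(RS))
E
```

```text
t 10.15 pos [0.4392 0.0306 0.2272] F [-0.0459  0.4959 -1.9108] w 0.035038702134285137 q [-11.5  12.   92.5   0.1  75.9 -19. ]
shift mm [-366.3777  -36.0351   -3.8401] turn [-0.3467 -0.2035 -0.0891]
```

Emit:
arm_command --rows "1 -20 -2 -2 -0.3 -0.2 -0.1; 1 -36 -3.5 -2 0 0 0; 1 -36 -3.5 0 0 0 0; 1 -36 -3.5 0 0 0 0; 1 -36 -3.5 0 0 0 0"

```text
time_s: 10.57
position: [0.4437, -0.1354, 0.2325]
tool_rot: [[-0.131, 0.991, 0.002], [0.991, 0.131, -0.001], [-0.001, 0.002, -1.0]]
ft_force: [1.1, -0.0, -2.6]
grip_width: 0.0345
```

Emit:
arm_command --rows "1 -36 -3.5 0 0 0 0; 1 -36 -3.5 0 0 0 0; 1 -36 -3.5 0 0 0 0; 1 -36 -3.5 0 0 0 0; 1 -34 -3.5 0 0 0 0"

```text
time_s: 10.98
position: [0.4499, -0.3146, 0.2325]
tool_rot: [[-0.13, 0.991, 0.001], [0.991, 0.13, -0.001], [-0.002, 0.001, -1.0]]
ft_force: [0.5, 0.3, -1.0]
grip_width: 0.0347
```

Emit:
arm_command --rows "1 -24 -2.5 0 0 0 0; 1 0 0 20 0 0 0; 1 0 0 30 0 0 0; 1 0 0 30 0 0 0; 1 0 0 0 0 0 0"

```text
time_s: 11.4
position: [0.449, -0.3349, 0.1476]
tool_rot: [[-0.13, 0.991, -0.006], [0.991, 0.13, 0.007], [0.007, -0.005, -1.0]]
ft_force: [-0.9, 1.0, -2.2]
grip_width: 0.0343
```

```bash
python3 - <<'E'
from h import *
togo([.4508,-.3374,.0886],tool(RS))
E
```

```text
t 11.4 pos [ 0.449  -0.3349  0.1476] F [-0.8906  0.9995 -2.2113] w 0.03430322998864629 q [-48.8  28.2  81.4  -0.   70.8 -56.3]
shift mm [-3.1288  1.7955 58.9226] turn [-0.2816 -0.4194 -0.0231]
```

Emit:
arm_command --rows "1 -1 1 15 0 0 0; 1 0 0 20 0 0 0; 1 0 0 12 0 0 0; 1 0 0 6 0 0 0; 1 0 0 0 0 0 0"

```text
time_s: 11.82
position: [0.4521, -0.3376, 0.1001]
tool_rot: [[-0.131, 0.991, -0.0], [0.991, 0.131, -0.0], [-0.0, -0.0, -1.0]]
ft_force: [-0.2, -0.3, -1.4]
grip_width: 0.0346
```

```bash
python3 - <<'E'
from h import *
togo([.4508,-.3374,.0886],tool(RS))
E
```

```text
t 11.8167 pos [ 0.4521 -0.3376  0.1001] F [-0.1756 -0.3072 -1.3779] w 0.03459477074325159 q [-48.8  31.7  84.4  -0.   63.9 -56.3]
shift mm [ 0.4208 -1.2553 11.5097] turn [-0.0105  0.0151  0.0381]
```

Emit:
arm_command --rows "1 0 -1 4 0 0 0; 1 0 0 4 0 0 0; 1 0 0 0 0 0 0; 1 0 0 0 0 0 0"

```text
time_s: 12.15
position: [0.4513, -0.3381, 0.0926]
tool_rot: [[-0.132, 0.991, 0.0], [0.991, 0.132, -0.001], [-0.001, 0.0, -1.0]]
ft_force: [0.4, 0.4, -1.6]
grip_width: 0.0349
```

Emit:
arm_command --rows "1 0 0 2 0 0 0; 1 0 0 0 0 0 0; 1 0 0 0 0 0 0"

```text
time_s: 12.4
position: [0.4513, -0.3381, 0.0903]
tool_rot: [[-0.132, 0.991, -0.0], [0.991, 0.132, -0.001], [-0.001, -0.0, -1.0]]
ft_force: [0.5, 0.0, -2.0]
grip_width: 0.0348
```

Emit:
arm_command --rows "1 0 0 1.5 0 0 0; 1 0 0 0 0 0 0; 1 0 0 0 0 0 0"

```text
time_s: 12.65
position: [0.4514, -0.3381, 0.0892]
tool_rot: [[-0.132, 0.991, 0.0], [0.991, 0.132, -0.001], [-0.001, 0.0, -1.0]]
ft_force: [-1.1, 1.7, 3.0]
grip_width: 0.0348
```

Contact with the tray floor (force swung from -2 to +3 N). Releasing and backing off.

Emit:
arm_command --rows "0 0 0 0 0 0 0; 0 0 0 0 0 0 0; 0 0 0 0 0 0 0; 0 0 0 0 0 0 0; 0 0 0 0 0 0 0"

```text
time_s: 13.07
position: [0.4513, -0.3381, 0.0887]
tool_rot: [[-0.132, 0.991, -0.0], [0.991, 0.132, -0.001], [-0.001, -0.0, -1.0]]
ft_force: [0.6, 0.6, -0.2]
grip_width: 0.085
```

Emit:
arm_command --rows "0 0 0 0 0 0 0; 0 0 0 -10 0 0 0; 0 0 0 -25 0 0 0; 0 0 0 -35 0 0 0; 0 0 0 -35 0 0 0"

```text
time_s: 13.48
position: [0.451, -0.3376, 0.1954]
tool_rot: [[-0.132, 0.991, -0.001], [0.991, 0.132, 0.0], [0.0, -0.001, -1.0]]
ft_force: [0.1, -1.3, 1.6]
grip_width: 0.0856
```

Emit:
arm_command --rows "0 0 0 -35 0 0 0; 0 0 -25 -10 0 0 0; 0 0 -30 0 0 0 0; 0 0 -30 0 0 0 0; 0 0 -30 0 0 0 0"

```text
time_s: 13.9
position: [0.3361, -0.3528, 0.2397]
tool_rot: [[-0.132, 0.991, 0.001], [0.991, 0.132, -0.002], [-0.002, 0.0, -1.0]]
ft_force: [-1.1, -0.8, 0.9]
grip_width: 0.0856
```

Emit:
arm_command --rows "0 0 0 0 0 0 0; 0 0 0 0 0 0 0; 0 0 0 0 0 0 0"

```text
time_s: 14.15
position: [0.3376, -0.3532, 0.2394]
tool_rot: [[-0.131, 0.991, 0.001], [0.991, 0.131, -0.002], [-0.002, 0.001, -1.0]]
ft_force: [0.4, -0.3, -0.0]
grip_width: 0.0852
```

```bash
python3 - <<'E'
from h import *
a=snap('scene','s5.png'); im=cv2.imread('pics/s5.png')
s=readout.observe(); print(s['position'],s['grip_width'],s['ft_force'])
o=(255*(im/255.)**.7).astype(np.uint8)
o[300:384,0:100]=0
w=cv2.resize(im[148:208,150:230],None,fx=4,fy=4,interpolation=cv2.INTER_CUBIC); w=(255*(w/255.)**.6).astype(np.uint8)
z=np.zeros((384+240,512,3),np.uint8); z=np.zeros((384,512+288,3),np.uint8); z[:,:512]=o; w2=cv2.resize(im[148:208,150:230],(288,216),interpolation=cv2.INTER_CUBIC); z[:216,512:]=(255*(w2/255.)**.6).astype(np.uint8)
cv2.imwrite('pics/c8.png',z)
d=cv2.absdiff(cv2.imread('pics/scene0.png'),im).max(2)
for n,(x,y) in dict(box=(404,237),jar=(405,306),wood=(168,248)).items(): print(n,d[y-20:y+20,x-25:x+25].max(),d[y-20:y+20,x-25:x+25].mean())
E
```

```text
[ 0.3379 -0.3531  0.2392] 0.08564443733980075 [ 0.4389 -0.6899 -0.6863]
box 14 6.6575
jar 15 7.4975
wood 15 6.1925
```

View pics/c8.png

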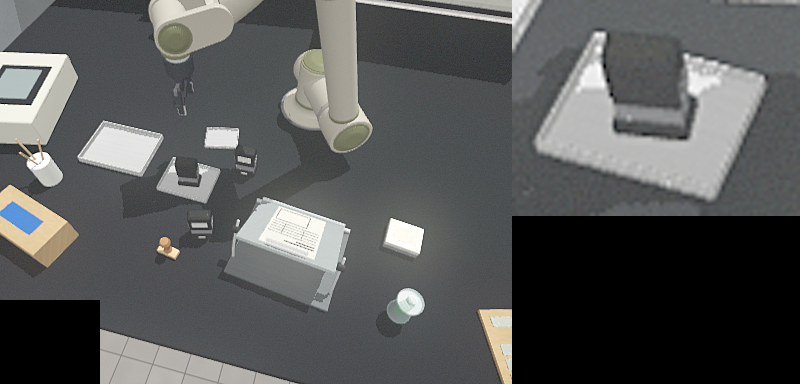

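The stamp stands upright in its tray at (188,172), and the bystander regions show only image noise against the first picture. Handing in.

```bash
python3 -c "
from rig import env
print(env.close_job())"
```

```text
the job is handed in; nothing more can be done
None
```

I stamped the form inside its box, stood the stamp back in its tray and handed the job in at about 14 s on the robot's clock. The hand-in gives no verdict.

- **Stamp chosen:** I took the stamp in the 130 x 170 mm tray, which is the one farthest to the robot's right. The two look-alikes and the larger tray were left alone.
- **Press:** The head went down to the hard stop. The force along the tool rose from about 15 N to 75 N within the last millimetre or so of travel, and it stayed there for more than 0.15 s.
- **Position in the box:** The two checks disagree slightly. The tool pose put the stamp within about 1 mm of the box centre. The picture put it centred sideways but about 4–6 mm low on the slope. Both are inside the 12 mm tolerance.
- **Print not seen:** The camera picture after lifting showed no ink, so that a print was made rests on the force and position readings alone.
- **Final state:** The last picture shows the stamp upright in its tray, let go and with its head apparently up, and the gripper clear. The slide box, staining jar and wooden stamp show only image noise compared with the first picture.

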